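# Pack a dispatch crate and close up the follower board

## Robot

A 6-joint arm with a two-finger parallel gripper is mounted at the origin on the work surface. World frame = base frame: x ahead of the robot, y to its left, z up, the work surface at z = 0. Lengths are in m, angles in degrees, forces in N, time in s.
With the tool pointing down it reaches from about 0.35 to 0.875 m from the base axis. Payload 4.2 kg.
Tool frame: the origin (TCP) lies midway between the tips of the shut fingers; the grasp point (between the pads) lies 19 mm behind it; z points along the fingers, y is the line along which they close (so a half turn about z gives the same grasp; the last joint's range is limited). The gripper opens to 87 mm and grips with 3 to 60 N. Pads are 19 mm wide; open, the fingers measure 117 mm over their backs; the gripper's body (75 mm by 190 mm) begins 51 mm behind the grasp point.
Start: joints at [-57.204, 22.042, 0.453, 0, -68.411, -14.817], TCP at [0.193, -0.594, 0.223] pointing down, gripper open.
Joint ranges: [-179.83, 179.83], [-69.29, 118.12], [-61.27, 80.66], [-181.25, 117.63], [-171.15, -9.14], [-177.46, 177.46]. Speed limits (degrees/s): [159.86, 159.86, 180, 180, 180, 180].

## Interface

Orientations are given as a 3x3 rotation matrix whose columns are the frame's x, y, z axes.
In Python, from station import * gives the robot as it stands.
- The arm moves only by the tool move_arm, never from a script. Its argument "targets" is text: rows parted by semicolons, each of 4 numbers parted by spaces: the shift along the world's x, y, z in units of 25 mm (1.0 is 25 mm), then the turn about the world's z in units of 5 degrees (1.0 is 5 degrees). In form: tx ty tz spin; .... A call has 1 to 10 rows; each row shifts and turns the commanded pose from where the row before left it; what a row does not reach is not made up. A row lasts 1/12 s, in which the tool goes at most 41.7 mm and 7.16 degrees, less where a joint would pass 70% of its speed; a pose out of reach is approached as far as the arm can. A call is refused whole if a number of a shift passes 1 or a number of a turn 1, either way. A call with a gripper value outside its range is refused whole. "gripper" is the finger opening in mm, from 0 to 87, set as the call begins (left out, the last holds). The fingers move at their own pace and stop on an object; the grip force is fixed at half the most. Time passes only in rows, so rows that do not move let the fingers close. It gives the time, the measured TCP pose, the force, the opening and the grip force at its end, in the units of the state.
- sense(): the state, without advancing time (a new reading comes with each control period).
- capture(name): name is "scene" or "side" or "wrist"; returns a dict with "image" (400x640x3 uint8, blue, green, red), "fx", "fy", "cx", "cy" (pixels), "world_from_camera" (4x4, takes a point from camera to world coordinates); the wrist camera has in their place "hand_eye" (4x4, takes a point from camera to tool coordinates, whose origin is the TCP and whose axes are the flange's). Camera axes: x right, y up, looking along -z (the intrinsics and any distortion apply to the point x, -y, -z); pixel columns grow to the right and rows downward; lengths in m; the calibration is good to about 2 mm. A picture is of the moment at which its call begins: read the wrist's pose just before it. There is no depth.
- finish_job(): hands the job in; it is judged then, once.
The state is a dict: "time_s": time; "joints": joint angles; "joint_velocities": joint speeds; "effort": joint torques, N m; "tcp_pos": TCP position; "ee_rot": TCP orientation; "wrist_force": force on the tool from outside, world axes, zero at the start; "moment": the same for the moment, N m; "gripper_width": opening from 0.0 (shut) to 1.0 (fully open); "gripper_force": force on a finger pad.
Only numpy, scipy, OpenCV 4.12 (cv2) and the standard library are available. Lean on these libraries where they do the work, as an engineer would, in place of code of your own. Each camera call takes 0.05 s, during which the arm holds its last target. There are 200 camera calls.

## Task

Pack the plywood crate for dispatch: take the oblong wooden box off the sloping drying rack and stand it upright in the crate, lid up and broad faces towards the jars, next to the jar already there, and stand the tall jar from the table beside it, so that the wooden box keeps the two lacquered jars apart. Lower them in, do not drop them, and close up the crate's sliding follower board until the row is snug from end to end with no gaps. Leave the short jar, the stack of bowls and the paint tin where they are.

Things in the scene. Friction and masses are not known exactly. Their poses are not given: they have to be found in the camera images.
- crate: Open plywood crate, fixed, 259 x 81 mm, walls 8 mm thick, tops 56 mm above the table. Origin on the table; x runs along the row from the follower (robot's end) to the far wall, z up. Inside: floor 8 mm above the table, y -32.5 to +32.5 mm, far wall at x = +125, near wall at x = -118 mm. Row from the far wall: packed jar 58, wooden box 40, tall jar 58 mm, follower board.
- follower (a joint): Follower board's slide in m: 0 = fully back at the robot's end, grows along crate +x, travel 0 to 0.060, starts at 0 to 0.012. Pressing face at crate x = -69 mm + value. Moves at about 3 N (pushing the row too, up to 15 N) and stays where left. Against a gapless row it stops at 0.038. Board 14 mm thick, 61 mm wide, top 70 mm above the table.
- handle (a point): Top centre of the follower's handle, an upright wooden post 24 mm square behind (robot side of) the board, centre 26 mm behind the pressing face. Its top is 119 mm above the table and it stands free above 70 mm: pinch it across the crate (along crate y) from above.
- rack: Small wooden rack, fixed, base 130 x 86 mm, origin on the table. It holds the wooden box leaning 35 degrees from vertical, top towards the rack's -x (roughly the robot), on a ledge with 22 mm side cheeks, against a 60 mm high back plate on the -x side. The middle of the box's underside is 45 mm above the rack's origin; more than 62 mm up the slope is clear.
- giftbox: Oblong lidded wooden box, plain light wood with a dark lid line 25 mm below its top: 40 mm (x) by 58 mm (y) by 110 mm (z, its height); origin at the centre of its underside, z towards the lid. About 0.22 kg. Starts leaning in the rack with the rack's yaw; grip across its 58 mm width near the top.
- jar: Tall round lidded jar of lacquered turned wood, yellow body and red lid, 58 mm diameter throughout, 100 mm high, about 0.22 kg; origin at the centre of its underside, z up. Stands upright on the table between the crate and the rack.
- packed_jar: A jar the same as the tall jar (58 mm diameter, 100 mm high), already standing in the crate at the far end wall, 0 to 4 mm from it. Origin at the centre of its underside.
- short_jar: Bystander: a jar of the same make, 58 mm diameter but only 60 mm high, standing on the table before or behind the tall jar. Origin at the centre of its underside.
- bowls: Bystander: stack of three yellow bowls, 84 mm diameter, 72 mm high, on the table. Origin at the centre of its underside.
- paint_tin: Bystander: paint tin, 90 mm diameter, 100 mm high, on the table off to the left. Origin at the centre of its underside.
Mind the look-alikes: they are no part of the job. Leave any green look-alike of the giftbox alone.

How it is judged (in metres and radians):
At the end, for the whole second after the job is handed in: Packed jar, wooden box (broad faces to the jars, 0.15 rad) and tall jar stand in that order from the far end, upright (0.1 rad) on the crate floor, at rest, each within 8 mm of its gapless place (crate x 96, 47, -2 mm; y 0), and the follower is up against them (joint 0.033 to 0.043) (x of packed_jar in the frame of crate between 0.088 and 0.104 m and y of packed_jar in the frame of crate between -0.008 and 0.008 m and z of packed_jar in the frame of crate between 0.003 and 0.014 m and angle between each of packed_jar, giftbox, jar's own z axis and vertical below 0.1 rad and linear speed of each of packed_jar, giftbox, jar below 0.02 m/s and x of giftbox in the frame of crate between 0.039 and 0.055 m and y of giftbox in the frame of crate between -0.008 and 0.008 m and z of giftbox in the frame of crate between 0.003 and 0.014 m and angle between the x axis of giftbox and the x axis of crate, either way round below 0.15 rad and x of jar in the frame of crate between -0.01 and 0.006 m and y of jar in the frame of crate between -0.008 and 0.008 m and z of jar in the frame of crate between 0.003 and 0.014 m and value of joint follower between 0.033 and 0.043 m); the robot touches nothing.
It fails at once if the wooden box is dropped or slammed into the crate (faster than 0.6 m/s inside it) (x of giftbox in the frame of crate between -0.12 and 0.125 m and y of giftbox in the frame of crate between -0.035 and 0.035 m and z of giftbox in the frame of crate below 0.05 m and linear speed of giftbox above 0.6 m/s).
It fails at once if the tall jar is dropped or slammed into the crate (faster than 0.6 m/s inside it) (x of jar in the frame of crate between -0.12 and 0.125 m and y of jar in the frame of crate between -0.035 and 0.035 m and z of jar in the frame of crate below 0.05 m and linear speed of jar above 0.6 m/s).
It fails at once if the short jar is disturbed (moved over 20 mm or tipped) (distance of short_jar from where it was at the start of the episode above 0.02 m or angle between short_jar's own z axis and vertical above 0.3 rad).
It fails at once if the stack of bowls is disturbed (moved over 20 mm or tipped) (distance of bowls from where it was at the start of the episode above 0.02 m or angle between bowls's own z axis and vertical above 0.3 rad).
It fails at once if the paint tin is disturbed (moved over 20 mm or tipped) (distance of paint_tin from where it was at the start of the episode above 0.02 m or angle between paint_tin's own z axis and vertical above 0.3 rad).
It also fails if it takes over 67 s, if anything falls off the work surface, if the arm or the gripper's body presses on something with over 40 N, if the wrist force passes 120 N, or if a joint passes its speed limit or range.

## Working session

There is one attempt and no reset: what is moved stays moved. The work goes in short steps, Python scripts to look and compute and a tool call to move; the robot and the scene stay as the last step left them, time stands still between calls to the robot, and variables do not carry over. Pictures are saved under pics/ and viewed, at most 10 in all, crops included, and the job is handed in when it is done.

Besides the shell and the picture viewer there is one more tool, called by a JSON object that holds its "name" and its "arguments". move_arm: Moves the arm, as the interface text tells. Its arguments: {"type":"object","properties":{"targets":{"type":"string"},"gripper":{"type":"number"}},"required":["targets"]}

```bash
mkdir -p pics
cat > h.py <<'E'
from station import *
import numpy as np, cv2
def snap(n,f):
    s=sense(); c=capture(n); cv2.imwrite(f'pics/{f}.png',c['image'])
    if 'hand_eye' in c:
        T=np.eye(4);T[:3,:3]=np.array(s['ee_rot']);T[:3,3]=s['tcp_pos'];c['world_from_camera']=T@np.array(c['hand_eye'])
    np.savez(f'pics/{f}.npz',**{k:np.array(v) for k,v in c.items()}); return c
def load(f): return dict(np.load(f'pics/{f}.npz'))
def atz(c,u,v,z):
    M=c['world_from_camera'];d=M[:3,:3]@np.array([(u-c['cx'])/c['fx'],-(v-c['cy'])/c['fy'],-1]);o=M[:3,3]
    return o+d*(z-o[2])/d[2]
def proj(c,P):
    M=np.linalg.inv(c['world_from_camera']);p=M[:3,:3]@np.array(P)+M[:3,3]
    return np.array([c['cx']+c['fx']*p[0]/-p[2],c['cy']-c['fy']*p[1]/-p[2]])
E
python3 - <<'E'
from h import *
for n in('scene','side','wrist'):
    c=snap(n,n+'0');print(n,[k for k in c],c['fx'],c['fy'],c['cx'],c['cy'],np.round(c['world_from_camera'],3).tolist())
print(sense())
a,b=[cv2.imread(f'pics/{n}0.png') for n in('side','wrist')]
cv2.imwrite('pics/sw.png',np.vstack([cv2.resize(a,(480,300)),cv2.resize(b,(480,300))]))
cv2.imwrite('pics/scene0b.png',cv2.resize(cv2.imread('pics/scene0.png'),(800,500)))
E
```

```text
scene ['image', 'fx', 'fy', 'cx', 'cy', 'world_from_camera'] 430.2726424592583 430.2726424592583 319.6574938344015 191.96872022517638 [[-0.205, -0.579, 0.789, 1.415], [0.979, -0.138, 0.153, 0.272], [0.02, 0.803, 0.595, 0.771], [0.0, 0.0, 0.0, 1.0]]
side ['image', 'fx', 'fy', 'cx', 'cy', 'world_from_camera'] 471.7450192482832 471.7450192482832 320.97764646885184 199.94445435815356 [[-0.979, 0.162, -0.125, 0.386], [-0.204, -0.738, 0.643, 0.933], [0.011, 0.655, 0.756, 1.063], [0.0, 0.0, 0.0, 1.0]]
wrist ['image', 'fx', 'fy', 'cx', 'cy', 'hand_eye', 'world_from_camera'] 276.1583380117194 276.1583380117194 316.40526455713695 205.6222804921052 [[-0.31, -0.911, -0.271, 0.118], [0.951, -0.297, -0.089, -0.619], [0.001, -0.286, 0.958, 0.384], [0.0, 0.0, 0.0, 1.0]]
{'time_s': 0.15, 'joints': array([-5.72031872e+01,  2.20799890e+01,  3.98286389e-01, -2.00910214e-02,
       -6.84110373e+01, -1.48177637e+01]), 'joint_velocities': array([ 0.04226853, -0.19294181,  0.23331966,  0.02536498,  0.06637608,
       -0.0118072 ]), 'effort': array([-3.52016441e-04, -3.91053629e+01,  1.87585598e+01,  4.22237054e+00,
        1.23509151e-02, -1.49936477e-04]), 'tcp_pos': array([ 0.19280502, -0.59404512,  0.22172255]), 'ee_rot': array([[-9.51209317e-01, -3.08545736e-01, -6.02649191e-04],
       [-3.08546309e-01,  9.51208080e-01,  1.53719649e-03],
       [ 9.89493573e-05,  1.64814081e-03, -9.99998637e-01]]), 'wrist_force': array([-0.40408502, -0.75593578, -0.52870957]), 'moment': array([ 0.01646818,  0.00946529, -0.03168392]), 'gripper_force': 0.0, 'gripper_width': 0.9979742308746133}
```

View pics/scene0b.png

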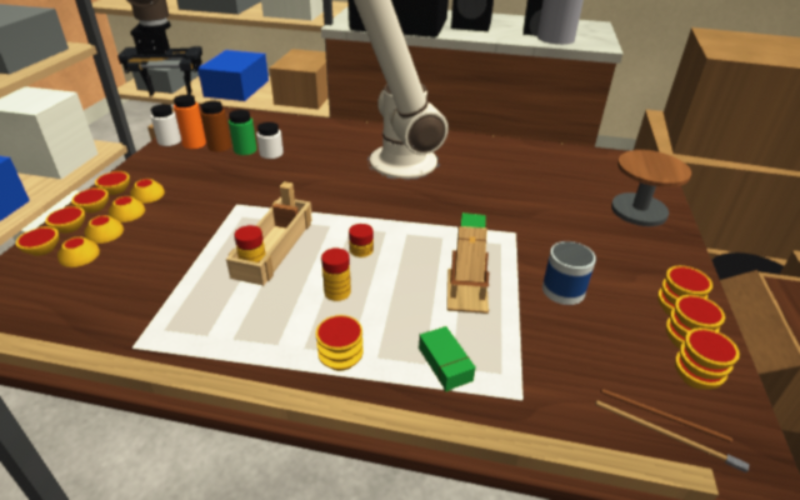

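View pics/sw.png

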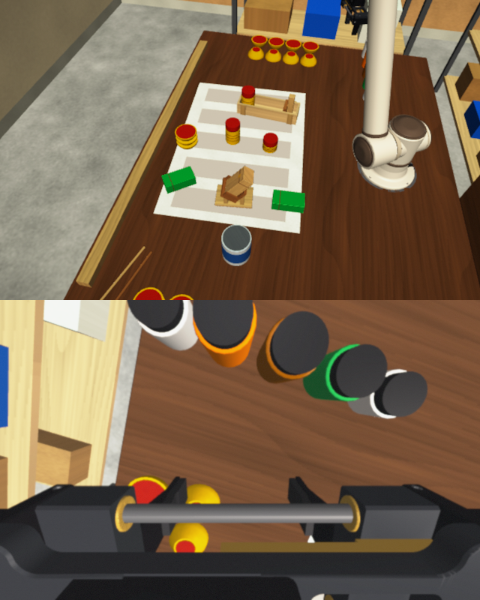

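Scene: crate at about (270,240), tall jar (337,275), short jar (361,240), rack (470,270), two green decoys, tin (570,270), bowls (340,342). I'll enlarge both views next.

Run:
```python
import cv2,numpy as np
def crop(f,x,y,w,h,k,o):
    i=cv2.imread(f)[y:y+h,x:x+w];i=cv2.resize(i,None,fx=k,fy=k,interpolation=cv2.INTER_CUBIC)
    for u in range(0,w,20):
        cv2.line(i,(u*k,0),(u*k,5),(255,0,255),1);cv2.putText(i,str(x+u),(u*k,14),0,.33,(255,0,255),1)
    for v in range(0,h,20):
        cv2.line(i,(0,v*k),(5,v*k),(255,0,255),1);cv2.putText(i,str(y+v),(0,v*k+4),0,.33,(255,0,255),1)
    cv2.imwrite(o,i)
crop('pics/scene0.png',170,140,240,160,3,'pics/a.png')
crop('pics/side0.png',230,105,190,180,3,'pics/b.png')
```

```text
(no output)
```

View pics/a.png

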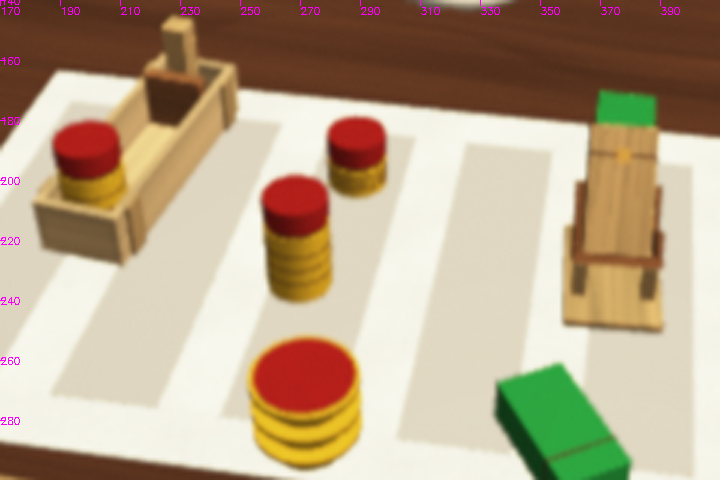

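View pics/b.png

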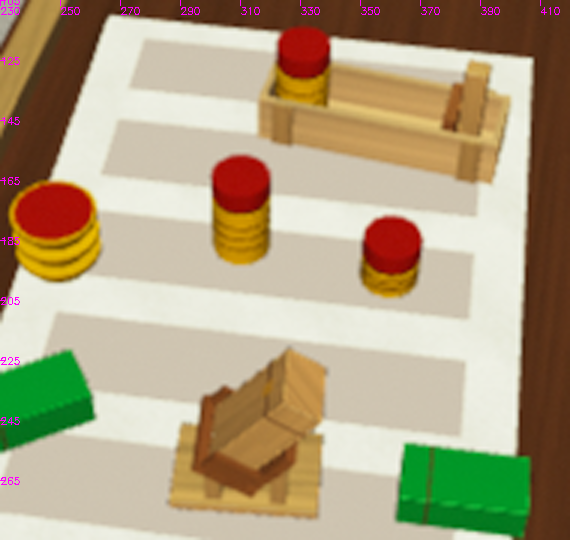

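```bash
cat > fit.py <<'E'
from h import *
from scipy.optimize import least_squares
A,B=load('scene0'),load('side0')
pa=lambda u,v:np.array([170+u/3,140+v/3]); pb=lambda u,v:np.array([230+u/3,105+v/3])
def Rz(t):
    c,s=np.cos(t),np.sin(t);return np.array([[c,-s,0],[s,c,0],[0,0,1]])
def fit(pts,x0):
    f=lambda q:np.concatenate([proj(c,Rz(q[2])@np.array(P)+[q[0],q[1],0])-uv for c,P,uv in pts])
    r=least_squares(f,x0,loss='soft_l1');return r.x,np.round(f(r.x).reshape(-1,2),1)
H=.056
crate=[(A,(.133,-.0405,H),pa(36,202)),(A,(.133,.0405,H),pa(127,219)),(A,(.133,.0405,0),pa(123,265)),(A,(.133,-.0405,0),pa(42,245)),
(A,(-.126,.0405,H),pa(237,67)),(B,(.133,.0405,H),pb(261,98)),(B,(-.126,.0405,H),pb(492,147)),(B,(-.126,-.0405,H),pb(509,97)),(B,(.133,.0405,0),pb(260,136)),(B,(-.126,.0405,0),pb(490,183))]
q,r=fit(crate,[.5,-.25,0]);print('crate',q,np.degrees(q[2]),r.tolist());C=q
for h in(0,.012):print(h,[proj(c,Rz(C[2])@np.array([-.069+h-.026,0,.119])+[C[0],C[1],0]).round(1).tolist() for c in(A,B)],pa(178,20),pb(478,66))
a=np.radians(-35);Ry=np.array([[np.cos(a),0,np.sin(a)],[0,1,0],[-np.sin(a),0,np.cos(a)]])
bx=lambda x,y,z:Ry@np.array([x,y,z])+[0,0,.045]
rack=[(A,(.065,-.043,0),pa(563,325)),(A,(.065,.043,0),pa(661,331)),(B,(.065,.043,0),pb(168,507)),(B,(-.065,.043,0),pb(318,517))]
box=[(A,bx(.02,-.029,.11),pa(588,122)),(A,bx(.02,.029,.11),pa(660,125)),(A,bx(.02,-.029,.085),pa(589,153)),(A,bx(.02,.029,.085),pa(658,158)),
(B,bx(.02,-.029,.11),pb(290,347)),(B,bx(-.02,-.029,.11),pb(327,372)),(B,bx(-.02,.029,.11),pb(302,434)),(B,bx(.02,.029,.11),pb(268,400))]
for n,p in(('rack',rack),('box',box),('both',rack+box)):
    q,r=fit(p,[.5,.2,0]);print(n,q,np.degrees(q[2]),r.tolist())
t=np.linspace(0,2*np.pi,72)
def cyl(r,h,obs):
    def f(q):
        o=[]
        for c,b in obs:
            P=np.array([proj(c,[q[0]+r*np.cos(k),q[1]+r*np.sin(k),z]) for k in t for z in(0,h)])
            e=[P[:,0].min(),P[:,1].min(),P[:,0].max(),P[:,1].max()]
            o+=[e[i]-b[i] for i in range(4) if b[i] is not None]
        return np.array(o)
    s=least_squares(f,[.55,-.05],diff_step=1e-4);return s.x.round(4),f(s.x).round(1)
def bb(p,l,t_,r,b):
    lo=p(l,t_);hi=p(r,b or 0);return [lo[0],lo[1],hi[0],hi[1] if b else None]
print('jar',cyl(.029,.1,[(A,bb(pa,262,175,331,302)),(B,bb(pb,212,156,270,264))]))
print('short',cyl(.029,.06,[(A,bb(pa,327,117,386,197)),(B,bb(pb,361,216,421,297))]))
print('packed',cyl(.029,.108,[(A,[*pa(54,121),None,None]),(B,bb(pb,277,27,330,None))]))
print('bowls',cyl(.042,.072,[(A,bb(pa,249,337,361,468)),(B,bb(pb,9,181,101,281))]))
E
python3 fit.py
```

```text
crate [ 0.4870089  -0.20527327 -0.07057931] -4.043896312840329 [[-1.3, -0.5], [-3.8, -0.4], [0.4, 0.5], [0.3, 1.3], [-0.4, -0.8], [-1.4, 0.6], [2.1, 0.3], [0.8, 0.2], [-1.1, 0.9], [0.4, 1.1]]
0 [[229.9, 146.6], [391.0, 128.5]] [229.33333333 146.66666667] [389.33333333 127.        ]
0.012 [[228.1, 148.6], [387.2, 127.8]] [229.33333333 146.66666667] [389.33333333 127.        ]
rack [0.53960473 0.24956041 0.14455408] 8.282338718099343 [[-1.0, 0.4], [0.1, 0.3], [0.5, 0.6], [0.0, 0.2]]
box [ 0.55989774  0.24471328 -0.06665417] -3.8190027258079975 [[1.1, -0.2], [-0.1, 2.7], [-0.9, -0.9], [-1.2, 1.5], [-0.6, 0.5], [-0.4, 0.8], [2.0, -1.6], [0.4, 1.1]]
both [0.55334542 0.25260604 0.12152016] 6.962592337617059 [[-1.1, 4.0], [0.3, 4.5], [-5.2, 0.1], [-5.8, 0.7], [0.9, -0.5], [-0.2, 0.0], [-0.1, -1.0], [-0.2, -1.1], [-0.2, 0.4], [0.3, -1.3], [7.3, -3.1], [5.3, 1.6]]
jar (array([ 0.605 , -0.0162]), array([-0.9, -1.4,  0.7,  0.4, -0.6, -0.5,  0.1,  0.9]))
short (array([ 0.4524, -0.0052]), array([-0.6, -1.5,  0.3,  0.5, -0.9, -0.3,  0.3,  0.9]))
packed (array([ 0.5813, -0.2106]), array([-0.1, -1.2, -1. ,  0.3,  0.2]))
bowls (array([0.7753, 0.0413]), array([-1.5, -2.1, -0.1,  3.8,  1. , -0.5,  1.4,  3.5]))
```

{"name": "move_arm", "arguments": {"targets": "0.75 1 0.2 -0.275;0.75 1 0.2 -0.275;0.75 1 0.2 -0.275;0.75 1 0.2 -0.275;0.75 1 0.2 -0.275;0.75 1 0.2 -0.275;0.75 1 0.2 -0.275;0.75 1 0.2 -0.275;0.75 1 0.2 -0.275", "gripper": 87}}

```text
time_s: 0.9
tcp_pos: [0.3622, -0.3679, 0.2676]
ee_rot: [[-0.995, -0.096, -0.0], [-0.096, 0.995, 0.0], [0.0, 0.0, -1.0]]
wrist_force: [0.7, -0.7, -0.7]
gripper_width: 1.0
gripper_force: 0.0
```

{"name": "move_arm", "arguments": {"targets": "0.75 1 0.2 -0.275;0.75 1 0.2 -0.275;0.75 1 0.2 -0.275;0.75 1 0.2 -0.275;0.75 1 0.2 -0.275;0.75 1 0.2 -0.275;0.75 1 0.2 -0.275;0 0 0 0;0 0 0 0"}}

```text
time_s: 1.65
tcp_pos: [0.4936, -0.1932, 0.3022]
ee_rot: [[-0.998, 0.067, -0.001], [0.067, 0.998, 0.0], [0.001, 0.0, -1.0]]
wrist_force: [-0.2, 0.8, -0.1]
gripper_width: 0.996
gripper_force: 0.0
```

Run:
```python
from h import *
snap('wrist','w1');print(sense()['time_s'])
```

```text
1.7
```

{"name": "move_arm", "arguments": {"targets": "0 1 0 0.27;0 1 0 0.27;0 1 0 0.27;0 1 0 0.27;0 1 0 0.27;0 1 0 0.27;0 1 0 0.27;0 1 0 0.27;0 1 0 0.27"}}

```text
time_s: 2.45
tcp_pos: [0.4922, 0.0303, 0.3023]
ee_rot: [[-0.99, -0.141, -0.001], [-0.141, 0.99, -0.0], [0.001, -0.0, -1.0]]
wrist_force: [-0.0, -0.8, 0.3]
gripper_width: 1.001
gripper_force: 0.0
```

{"name": "move_arm", "arguments": {"targets": "0 1 0 0;0 1 0 0;0 1 0 0;0 1 0 0;0 1 0 0;0 1 0 0;0 1 0 0;0 0 0 0;0 0 0 0"}}

```text
time_s: 3.2
tcp_pos: [0.4928, 0.2051, 0.3019]
ee_rot: [[-0.99, -0.142, -0.001], [-0.142, 0.99, -0.001], [0.001, -0.001, -1.0]]
wrist_force: [-0.7, -0.5, -0.8]
gripper_width: 1.0
gripper_force: 0.0
```

Run:
```python
from h import *
snap('wrist','w2');s=sense();print(s['time_s'],s['tcp_pos'],s['ee_rot'])
cv2.imwrite('pics/w12.png',np.vstack([cv2.resize(cv2.imread(f'pics/w{i}.png')[:300],None,fx=1,fy=1) for i in(1,2)]))
```

```text
3.25 [0.49278136 0.20452138 0.30215423] [[-9.90034047e-01 -1.40824752e-01 -9.86920466e-04]
 [-1.40823897e-01  9.90034262e-01 -8.88637860e-04]
 [ 1.10222728e-03 -7.40799751e-04 -9.99999118e-01]]
```

View pics/w12.png

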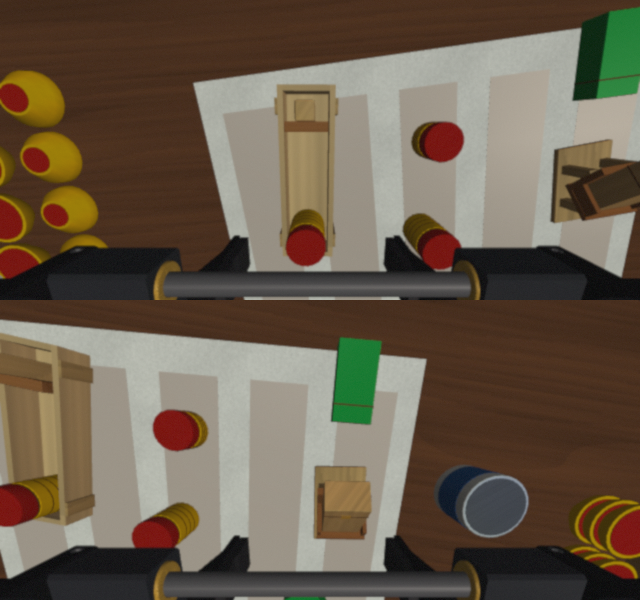

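Wrist view 1: crate upright at about (305,170), sides nearly vertical in the picture. Wrist view 2: box's end at about (346,512-300) on the rack. One enlarged crop of each.

Run:
```python
import cv2,numpy as np
def crop(f,x,y,w,h,k):
    i=cv2.imread(f)[y:y+h,x:x+w];i=cv2.resize(i,None,fx=k,fy=k,interpolation=cv2.INTER_CUBIC)
    for u in range(0,w,10): cv2.line(i,(u*k,0),(u*k,6),(255,0,255),1)
    for v in range(0,h,10): cv2.line(i,(0,v*k),(6,v*k),(255,0,255),1)
    return i
a=crop('pics/w1.png',265,75,100,190,3);b=crop('pics/w2.png',300,150,100,100,5)
b=cv2.copyMakeBorder(b,0,70,0,0,cv2.BORDER_CONSTANT);cv2.imwrite('pics/c.png',np.hstack([a,b[:570]]))
```

```text
(no output)
```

View pics/c.png

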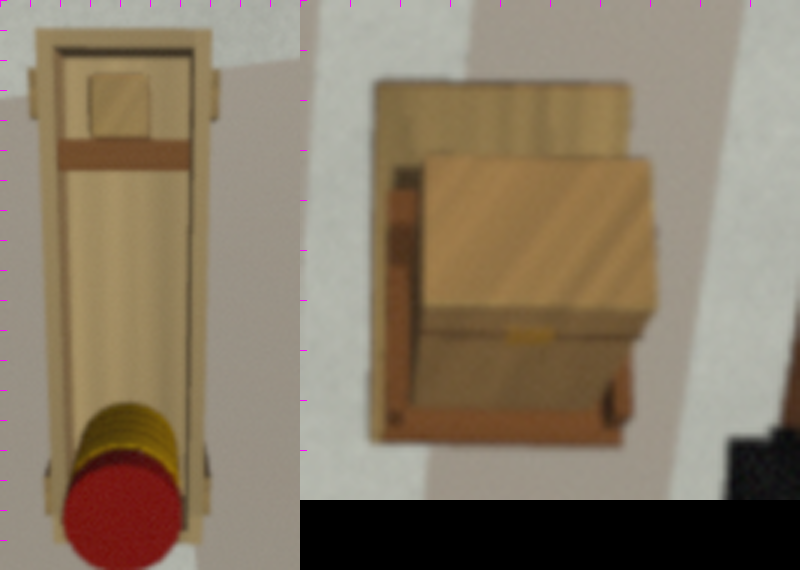

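```bash
cat > fit2.py <<'E'
from fit import *
print('=====')
W,V=load('w1'),load('w2')
p1=lambda u,v:np.array([265+u/3,75+v/3]); p2=lambda u,v:np.array([300+(u-300)/5,150+v/5])
cr=[(W,(-.126,-.0405,H),p1(37,31)),(W,(-.126,.0405,H),p1(211,31)),(W,(.133,-.0405,H),p1(53,542)),(W,(.133,.0405,H),p1(202,543))]
q,r=fit(cr,[.5,-.2,0]);print('crate w',q.round(4),np.degrees(q[2]),r.tolist())
q,r=fit(cr+crate[4:],[.5,-.2,0]);print('crate all',q.round(4),np.degrees(q[2]),r.tolist());C=q
R=Rz(C[2]);loc=lambda P:(R.T@(P-[C[0],C[1],0])).round(4)
print('handle',loc(atz(W,*p1(119.5,105),.119)),'world',atz(W,*p1(119.5,105),.119),'board front',loc(atz(W,*p1(124,170),.07)),'back',loc(atz(W,*p1(124,141),.07)),'packed',loc(atz(W,*p1(123,511),.108)))
bw=[(V,bx(-.02,-.029,.11),p2(424,157)),(V,bx(-.02,.029,.11),p2(648,157)),(V,bx(.02,.029,.11),p2(657,313)),(V,bx(.02,-.029,.11),p2(422,308))]
q,r=fit(bw,[.5,.2,0]);print('box w',q.round(4),np.degrees(q[2]),r.tolist())
q,r=fit(bw+box[:6],[.5,.2,0]);print('box all',q.round(4),np.degrees(q[2]),r.tolist())
print('grasp pt z88',Rz(q[2])@bx(0,0,.088)+[q[0],q[1],0])
for u,v in((375,83),(628,84),(370,440)):print('rackbase',(Rz(q[2]).T@(atz(V,*p2(u,v),.01)-[q[0],q[1],0])).round(4))
E
python3 fit2.py | sed -n '/=====/,$p'
```

```text
=====
crate w [ 0.4893 -0.2078 -0.0691] -3.961360495407692 [[-0.7, -0.6], [0.7, -0.4], [0.0, 0.9], [-0.0, 0.7]]
crate all [ 0.4891 -0.2076 -0.0716] -4.104213543174637 [[-0.3, -0.8], [1.0, -0.5], [-0.1, 0.7], [-0.1, 0.7], [-1.3, -0.5], [-1.9, 0.0], [1.5, -0.3], [0.2, -0.4], [-1.6, 0.3], [-0.2, 0.5]]
handle [-9.05e-02 -1.00e-04  1.19e-01] world [ 0.39878909 -0.20120662  0.119     ] board front [-0.0644 -0.0002  0.07  ] back [-0.0772 -0.0002  0.07  ] packed [ 8.91e-02 -1.00e-04  1.08e-01]
box w [0.5569 0.2517 0.1311] 7.513828955211537 [[-0.8, -0.2], [0.7, 0.4], [0.6, -0.3], [-0.5, 0.1]]
box all [0.5566 0.2519 0.127 ] 7.278951043558164 [[-0.3, -0.5], [1.1, 0.3], [0.9, -0.4], [-0.1, -0.2], [0.3, 0.3], [-0.7, 0.7], [-0.6, -0.2], [-0.6, -0.5], [-1.5, -0.2], [-0.9, -1.9]]
grasp pt z88 [0.50652659 0.24547356 0.11708538]
rackbase [-0.0803 -0.0417  0.01  ]
rackbase [-0.0813  0.0416  0.01  ]
rackbase [ 0.0468 -0.0416  0.01  ]
```

{"name": "move_arm", "arguments": {"targets": "0.275 0.82 -1 -0.13;0.275 0.82 -1 0;0 0 -1 0;0 0 -1 0;0 0 -1 0;0 0 -1 0;0 0 0 0;0 0 0 0"}}

```text
time_s: 3.92
tcp_pos: [0.5066, 0.2447, 0.1521]
ee_rot: [[-0.992, -0.129, -0.002], [-0.129, 0.992, -0.002], [0.002, -0.002, -1.0]]
wrist_force: [-0.4, 0.7, 0.1]
gripper_width: 1.001
gripper_force: 0.0
```

{"name": "move_arm", "arguments": {"targets": "0 0 -1 0;0 0 -1 0;0 0 -0.2 0;0 0 0 0"}}

```text
time_s: 4.25
tcp_pos: [0.5069, 0.2459, 0.0978]
ee_rot: [[-0.992, -0.13, -0.001], [-0.13, 0.992, -0.001], [0.001, -0.001, -1.0]]
wrist_force: [-0.6, -0.4, 0.2]
gripper_width: 0.994
gripper_force: 0.0
```

{"name": "move_arm", "arguments": {"targets": "0 0 0 0;0 0 0 0;0 0 0 0;0 0 0 0;0 0 0 0;0 0 0 0;0 0 0 0;0 0 0 0", "gripper": 40}}

```text
time_s: 4.92
tcp_pos: [0.507, 0.2457, 0.0985]
ee_rot: [[-0.991, -0.131, 0.0], [-0.131, 0.991, -0.001], [-0.0, -0.001, -1.0]]
wrist_force: [0.5, -4.1, 6.3]
gripper_width: 0.664
gripper_force: 30.0
```

{"name": "move_arm", "arguments": {"targets": "-0.25 0 0.5 0;-0.25 0 0.5 0;-0.25 0 0.5 0;-0.25 0 0.5 0;0 0 1 0;0 0 1 0;0 0 0 0;0 0 0 0"}}

```text
time_s: 5.58
tcp_pos: [0.4816, 0.2474, 0.1997]
ee_rot: [[-0.991, -0.131, 0.003], [-0.131, 0.991, 0.004], [-0.003, 0.003, -1.0]]
wrist_force: [-0.5, 0.3, -3.9]
gripper_width: 0.667
gripper_force: 30.0
```

Run:
```python
from h import *
c=snap('side','s2');i=c['image'][150:300,240:390];d=snap('wrist','w3')['image'][150:400,200:450]
cv2.imwrite('pics/d.png',np.hstack([cv2.resize(i,(400,400),interpolation=2),cv2.resize(d,(400,400))]))
```

```text
(no output)
```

View pics/d.png

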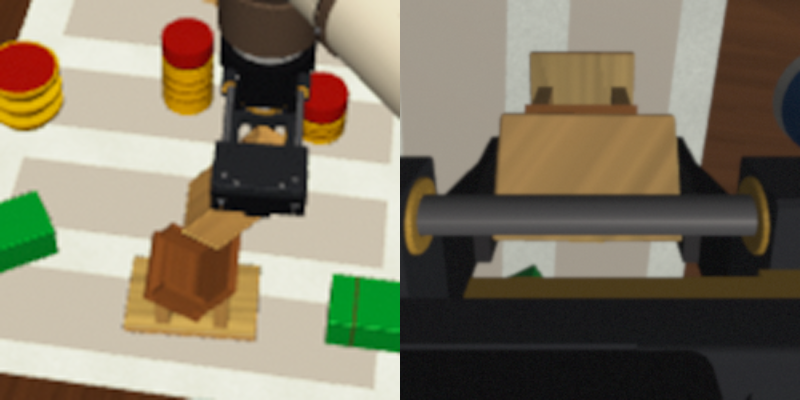

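The box is gripped but still tilted. I'll lower it into the crate and push its foot against the packed jar, which swings it upright and seats the jar on the far wall.

{"name": "move_arm", "arguments": {"targets": "0 -0.95 0 -0.12;0 -0.95 0 -0.12;0 -0.95 0 -0.12;0 -0.95 0 -0.12;0 -0.95 0 -0.12;0 -0.95 0 -0.12;0 -0.95 0 -0.12;0 -0.95 0 -0.12;0 -0.95 0 -0.12;0 -0.95 0 -0.12"}}

```text
time_s: 6.52
tcp_pos: [0.4803, 0.0077, 0.196]
ee_rot: [[-1.0, -0.025, -0.004], [-0.025, 1.0, -0.001], [0.004, -0.001, -1.0]]
wrist_force: [0.7, -0.4, -3.3]
gripper_width: 0.663
gripper_force: 30.0
```

{"name": "move_arm", "arguments": {"targets": "0 -0.95 0 -0.12;0 -0.95 0 -0.12;0 -0.95 0 -0.12;-0.1 -0.95 0 -0.12;-0.1 -0.95 0 -0.12;-0.1 -0.95 0 -0.12;0 -0.95 0 -0.12;0 -0.95 0 -0.12;0 -0.95 0 -0.12;0 -0.1 0 0"}}

```text
time_s: 7.35
tcp_pos: [0.473, -0.2096, 0.1957]
ee_rot: [[-0.997, 0.072, -0.004], [0.072, 0.997, 0.0], [0.004, -0.0, -1.0]]
wrist_force: [-0.1, -0.4, -3.0]
gripper_width: 0.667
gripper_force: 30.0
```

{"name": "move_arm", "arguments": {"targets": "0 0 0 0;0 0 0 0;0 0 0 0"}}

```text
time_s: 7.6
tcp_pos: [0.4738, -0.2064, 0.1969]
ee_rot: [[-0.998, 0.068, -0.001], [0.068, 0.998, 0.001], [0.001, 0.0, -1.0]]
wrist_force: [-0.9, 0.1, -2.9]
gripper_width: 0.663
gripper_force: 30.0
```

Run:
```python
from h import *
c=snap('side','s3');i=c['image'][80:200,290:410];d=snap('wrist','w4')['image'][120:400,180:460]
cv2.imwrite('pics/e.png',np.hstack([cv2.resize(i,(400,400),interpolation=2),cv2.resize(d,(400,400))]))
s=sense();print(s['tcp_pos'],s['ee_rot'])
```

```text
[ 0.47409835 -0.20629465  0.19733297] [[-9.97753345e-01  6.69925564e-02 -5.08896485e-04]
 [ 6.69924306e-02  9.97753450e-01  2.60404927e-04]
 [ 5.25198415e-04  2.25727675e-04 -9.99999837e-01]]
```

View pics/e.png

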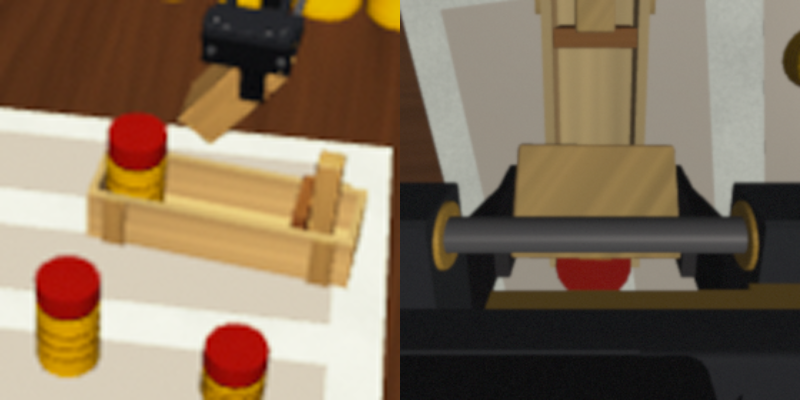

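{"name": "move_arm", "arguments": {"targets": "0 0 -0.8 0;0 0 -0.8 0;0 0 -0.8 0;0 0 -0.6 0;0 0 -0.3 0;0 0 -0.3 0;0 0 0 0;0 0 0 0"}}

```text
time_s: 8.37
tcp_pos: [0.4747, -0.2071, 0.108]
ee_rot: [[-0.998, 0.068, 0.001], [0.068, 0.998, -0.0], [-0.001, -0.0, -1.0]]
wrist_force: [0.1, -0.9, -2.7]
gripper_width: 0.663
gripper_force: 30.0
```

{"name": "move_arm", "arguments": {"targets": "0 0 -0.3 0;0 0 -0.3 0;0 0 -0.3 0;0 0 -0.1 0;0 0 0 0;0 0 0 0"}}

```text
time_s: 8.87
tcp_pos: [0.4742, -0.2073, 0.0823]
ee_rot: [[-0.998, 0.068, -0.0], [0.068, 0.998, -0.0], [0.0, -0.0, -1.0]]
wrist_force: [0.4, -0.5, -2.7]
gripper_width: 0.667
gripper_force: 30.0
```

{"name": "move_arm", "arguments": {"targets": "0.2 -0.014 0 0;0.2 -0.014 0 0;0.2 -0.014 0 0;0.2 -0.014 0 0;0.2 -0.014 0 0;0.2 -0.014 0 0;0 0 0 0"}}

```text
time_s: 9.45
tcp_pos: [0.4936, -0.2088, 0.0807]
ee_rot: [[-0.997, 0.071, -0.026], [0.07, 0.998, 0.003], [0.026, 0.001, -1.0]]
wrist_force: [-17.5, 0.5, 6.1]
gripper_width: 0.665
gripper_force: 30.0
```

{"name": "move_arm", "arguments": {"targets": "0.2 -0.014 0 0;0.2 -0.014 0 0;0.2 -0.014 0 0;0.1 -0.007 0 0;0 0 0 0"}}

```text
time_s: 9.87
tcp_pos: [0.514, -0.2104, 0.0812]
ee_rot: [[-0.997, 0.07, -0.019], [0.07, 0.998, 0.002], [0.019, 0.001, -1.0]]
wrist_force: [-12.7, -0.4, 3.4]
gripper_width: 0.665
gripper_force: 30.0
```

{"name": "move_arm", "arguments": {"targets": "0.2 -0.014 0 0;0.2 -0.014 0 0;0.1 -0.007 0 0;0 0 0 0"}}

```text
time_s: 10.2
tcp_pos: [0.5282, -0.2113, 0.0815]
ee_rot: [[-0.997, 0.07, -0.015], [0.07, 0.998, 0.002], [0.015, 0.001, -1.0]]
wrist_force: [-10.4, -0.0, 3.3]
gripper_width: 0.662
gripper_force: 30.0
```

{"name": "move_arm", "arguments": {"targets": "0.1 -0.007 0 0;0.1 -0.007 0 0;0 0 0 0;0 0 0 0"}}

```text
time_s: 10.53
tcp_pos: [0.5333, -0.2117, 0.0815]
ee_rot: [[-0.997, 0.07, -0.014], [0.07, 0.998, 0.002], [0.015, 0.001, -1.0]]
wrist_force: [-10.1, -0.6, 4.0]
gripper_width: 0.661
gripper_force: 30.0
```

Run:
```python
from h import *
c=snap('side','s4');i=c['image'][80:180,300:400];j=snap('scene','s5')['image'][130:230,170:270]
cv2.imwrite('pics/f.png',np.hstack([cv2.resize(i,(400,400),interpolation=2),cv2.resize(j,(400,400),interpolation=2)]))
s=sense();print(s['tcp_pos'],s['ee_rot'][:,2],s['wrist_force'])
```

```text
[ 0.53328549 -0.21166256  0.0815068 ] [-0.01444775  0.00154133 -0.99989444] [-9.94936759 -0.10960027  3.55850931]
```

View pics/f.png

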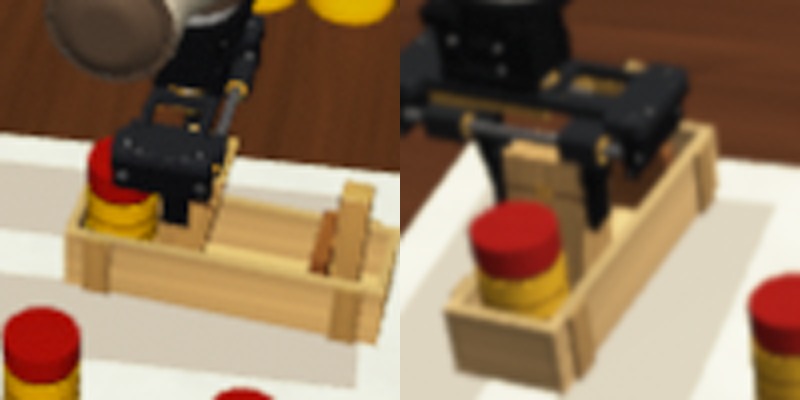

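{"name": "move_arm", "arguments": {"targets": "0.1 -0.007 0 0;0.05 -0.003 0 0;0 0 0 0;0 0 0 0"}}

```text
time_s: 10.97
tcp_pos: [0.5371, -0.2119, 0.0816]
ee_rot: [[-0.997, 0.069, -0.014], [0.069, 0.998, 0.001], [0.014, 0.0, -1.0]]
wrist_force: [-9.9, 0.2, 3.4]
gripper_width: 0.662
gripper_force: 30.0
```

{"name": "move_arm", "arguments": {"targets": "0.1 -0.007 0 0;0 0 0 0;0 0 0 0"}}

```text
time_s: 11.22
tcp_pos: [0.5397, -0.2121, 0.0815]
ee_rot: [[-0.997, 0.069, -0.014], [0.069, 0.998, 0.001], [0.014, 0.0, -1.0]]
wrist_force: [-9.7, 0.4, 3.4]
gripper_width: 0.664
gripper_force: 30.0
```

{"name": "move_arm", "arguments": {"targets": "0.1 -0.007 0 0;0 0 0 0;0 0 0 0"}}

```text
time_s: 11.47
tcp_pos: [0.5423, -0.2122, 0.0816]
ee_rot: [[-0.997, 0.069, -0.014], [0.069, 0.998, 0.001], [0.014, 0.001, -1.0]]
wrist_force: [-10.1, 0.7, 3.3]
gripper_width: 0.664
gripper_force: 30.0
```

{"name": "move_arm", "arguments": {"targets": "0.1 -0.007 0 0;0 0 0 0;0 0 0 0"}}

```text
time_s: 11.72
tcp_pos: [0.545, -0.2124, 0.0816]
ee_rot: [[-0.998, 0.069, -0.014], [0.069, 0.998, 0.001], [0.014, 0.0, -1.0]]
wrist_force: [-8.4, 0.8, 3.2]
gripper_width: 0.666
gripper_force: 30.0
```

Run:
```python
from h import *
snap('scene','s6');snap('side','s7');snap('wrist','w6')
C=np.array([.489,-.2077]);t=np.radians(-4.03);R=np.array([[np.cos(t),-np.sin(t)],[np.sin(t),np.cos(t)]])
def red(f,u0,u1,v0,v1):
    i=load(f)['image'][v0:v1,u0:u1].astype(int);m=(i[...,2]>100)&(i[...,1]<50)&(i[...,0]<60)
    y,x=np.nonzero(m);return (x.min()+u0,x.max()+u0,y.min()+v0,y.max()+v0,len(x)),(x.mean()+u0,y.mean()+v0)
for f in('scene0','s5','s6'):print(f,red(f,180,220,170,215))
for f in('side0','s4','s7'):print(f,red(f,300,345,105,140))
# expected lid box when upright at crate x
for f in('scene0','side0'):
    for cx in(.092,.096,.104):
        c=load(f);P=np.array([proj(c,[*(C+R@[cx+.029*np.cos(k),.029*np.sin(k)]),z]) for k in np.linspace(0,6.28,60) for z in(.108,.09)])
        print(f,cx,P.min(0).round(1),P.max(0).round(1))
```

```text
scene0 ((np.int64(189), np.int64(209), np.int64(181), np.int64(199), 274), (np.float64(199.46715328467153), np.float64(189.1934306569343)))
s5 ((np.int64(188), np.int64(209), np.int64(180), np.int64(199), 299), (np.float64(199.33779264214047), np.float64(188.99665551839465)))
s6 ((np.int64(188), np.int64(209), np.int64(180), np.int64(199), 310), (np.float64(199.36774193548388), np.float64(188.7483870967742)))
side0 ((np.int64(323), np.int64(339), np.int64(113), np.int64(130), 255), (np.float64(330.74901960784314), np.float64(121.75294117647059)))
s4 ((np.int64(322), np.int64(336), np.int64(114), np.int64(130), 106), (np.float64(326.5377358490566), np.float64(123.56603773584905)))
s7 ((np.int64(322), np.int64(335), np.int64(118), np.int64(130), 58), (np.float64(327.32758620689657), np.float64(126.70689655172414)))
scene0 0.092 [186.7 178.9] [210.4 197.4]
scene0 0.096 [185.9 179.7] [209.6 198.3]
scene0 0.104 [184.3 181.3] [208.2 200.1]
side0 0.092 [322.1 113.6] [340.6 129.9]
side0 0.096 [320.8 113.4] [339.3 129.7]
side0 0.104 [318.4 112.9] [336.9 129.2]
```

The packed jar has not moved or tipped, and the box stands on the floor next to it. Releasing lets it settle flat.

{"name": "move_arm", "arguments": {"targets": "0 0 0 0;0 0 0 0;0 0 0 0;0 0 0 0", "gripper": 66}}

```text
time_s: 12.2
tcp_pos: [0.5518, -0.2126, 0.0832]
ee_rot: [[-0.998, 0.068, 0.002], [0.068, 0.998, -0.0], [-0.003, -0.0, -1.0]]
wrist_force: [0.3, -0.4, -0.2]
gripper_width: 0.757
gripper_force: 0.0
```

{"name": "move_arm", "arguments": {"targets": "0 0 0 0;0 0 0 0;0 0 0 0", "gripper": 87}}

```text
time_s: 12.45
tcp_pos: [0.5507, -0.2125, 0.0827]
ee_rot: [[-0.998, 0.068, 0.0], [0.068, 0.998, -0.0], [-0.0, -0.0, -1.0]]
wrist_force: [0.2, 0.6, 0.4]
gripper_width: 0.905
gripper_force: 0.0
```

{"name": "move_arm", "arguments": {"targets": "0 0 0.5 0;0 0 1 0;0 0 1 0;0 0 1 0;-0.5 0 1 0;-0.5 0 0.5 0;-0.5 0 0 0;-0.5 0 0 0;0 0 0 0;0 0 0 0"}}

```text
time_s: 13.28
tcp_pos: [0.5004, -0.2126, 0.208]
ee_rot: [[-0.998, 0.068, 0.001], [0.068, 0.998, -0.0], [-0.001, -0.0, -1.0]]
wrist_force: [0.2, 0.3, 0.1]
gripper_width: 1.004
gripper_force: 0.0
```

Run:
```python
from h import *
a=snap('scene','s8')['image'][120:240,160:280];b=snap('side','s9')['image'][80:180,300:400];c=snap('wrist','w7')['image']
cv2.imwrite('pics/g.png',np.vstack([np.hstack([cv2.resize(a,(400,300),interpolation=2),cv2.resize(b,(400,300),interpolation=2)]),cv2.copyMakeBorder(cv2.resize(c[:240,120:520],(500,300),interpolation=2),0,0,0,300,cv2.BORDER_CONSTANT)]))
s=sense();print(s['time_s'],s['tcp_pos'],s['wrist_force'])
```

```text
13.4333 [ 0.50109608 -0.21253269  0.20733339] [-0.75132551  0.71932257 -0.45644268]
```

View pics/g.png

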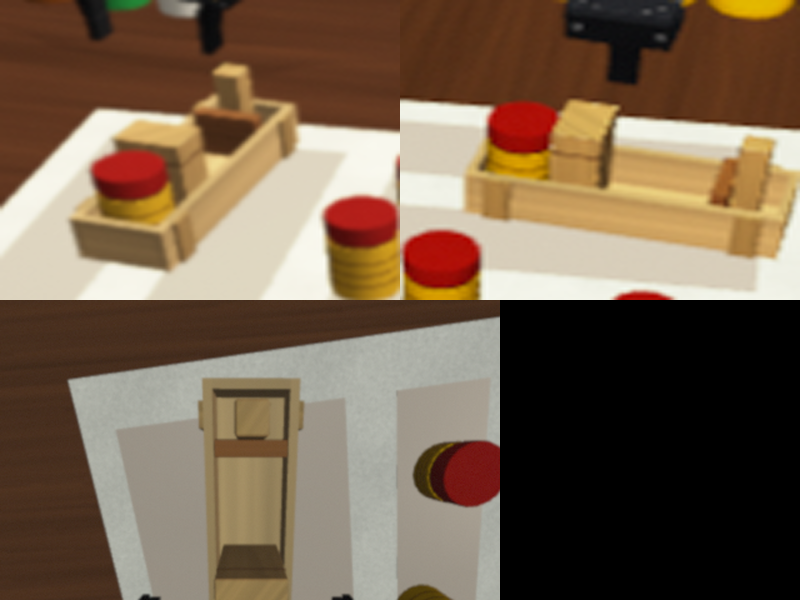

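The box stands upright, flush against the packed jar, and its top is level. Next is the tall jar, whose position I refine from the wrist pictures.

```bash
python3 - <<'E'
from h import *
from scipy.optimize import least_squares
def red(f,u0,u1,v0,v1):
    i=load(f)['image'][v0:v1,u0:u1].astype(int);m=((i[...,2]>90)&(i[...,1]<60)&(i[...,0]<60)).astype(np.uint8)
    y,x=np.nonzero(m);return np.array([x.mean()+u0,y.mean()+v0]),(x.min()+u0,x.max()+u0,y.min()+v0,y.max()+v0)
for f,b in(('w1',(405,470,215,265)),('w2',(125,190,200,250)),('w7',(430,540,100,180))):
    p,e=red(f,*b);c=load(f)
    for z in(.1,.06):print(f,p,e,z,atz(c,(e[0]+e[1])/2,(e[2]+e[3])/2,z).round(4))
E
sed -n '1,$p' /dev/null
```

```text
w1 [440.01972158 249.66473318] (np.int64(423), np.int64(459), np.int64(229), np.int64(264)) 0.1 [ 0.5962 -0.0209  0.1   ]
w1 [440.01972158 249.66473318] (np.int64(423), np.int64(459), np.int64(229), np.int64(264)) 0.06 [ 0.6161 -0.0025  0.06  ]
w2 [154.86956522 234.8458498 ] (np.int64(133), np.int64(178), np.int64(221), np.int64(246)) 0.1 [ 0.5955 -0.0116  0.1   ]
w2 [154.86956522 234.8458498 ] (np.int64(133), np.int64(178), np.int64(221), np.int64(246)) 0.06 [ 0.6153 -0.0342  0.06  ]
w7 [500.15275049 138.50540275] (np.int64(475), np.int64(525), np.int64(113), np.int64(164)) 0.1 [ 0.4478 -0.0349  0.1   ]
w7 [500.15275049 138.50540275] (np.int64(475), np.int64(525), np.int64(113), np.int64(164)) 0.06 [ 0.4516 -0.0094  0.06  ]
```

{"name": "move_arm", "arguments": {"targets": "0.22 0.98 0.1 0;0.22 0.98 0.1 0;0.22 0.98 0.1 0;0.22 0.98 0.1 0;0.22 0.98 0.1 0;0.22 0.98 0.1 0;0.22 0.98 0.1 0;0.22 0.98 0.1 0;0 0 0 0;0 0 0 0"}}

```text
time_s: 14.27
tcp_pos: [0.5451, -0.0153, 0.2271]
ee_rot: [[-0.998, 0.066, -0.001], [0.066, 0.998, -0.0], [0.001, -0.0, -1.0]]
wrist_force: [-0.5, -0.5, 0.3]
gripper_width: 1.003
gripper_force: 0.0
```

Run:
```python
from h import *
from scipy.optimize import least_squares
c=snap('wrist','w8');i=c['image'].astype(int)
m=((i[...,2]>90)&(i[...,1]<60)&(i[...,0]<60)).astype(np.uint8)
n,l,st,ce=cv2.connectedComponentsWithStats(m);print([(s.tolist(),q.round(1).tolist()) for s,q in zip(st[1:],ce[1:]) if s[4]>100])
s=sense();print(s['tcp_pos'])
t=np.linspace(0,6.28,60)
P=np.array([proj(c,[.605+.029*np.cos(k),-.016+.029*np.sin(k),.1]) for k in t]);print('pred',P.min(0),P.max(0))
```

```text
[([294, 85, 49, 52, 1997], [318.2, 110.3]), ([507, 172, 50, 31, 401], [530.0, 183.9]), ([116, 225, 51, 22, 971], [139.5, 236.4]), ([294, 228, 48, 43, 1659], [317.8, 249.0])]
[ 0.54466944 -0.01616058  0.22703092]
pred [294.40798467 225.82049063] [344.92325503 271.97524644]
```

{"name": "move_arm", "arguments": {"targets": "0.8 -0.07 0 0;0.85 0 0 0;0.8 0 0 0;0 0 -0.8 0;0 0 -0.8 0;0 0 -0.8 0;0 0 -0.8 0;0 0 0 0;0 0 0 0"}}

```text
time_s: 15.07
tcp_pos: [0.6051, -0.0195, 0.1466]
ee_rot: [[-0.998, 0.069, -0.003], [0.069, 0.998, -0.001], [0.003, -0.001, -1.0]]
wrist_force: [-0.2, 0.4, 0.3]
gripper_width: 1.001
gripper_force: 0.0
```

{"name": "move_arm", "arguments": {"targets": "0 0 -0.9 0;0 0 -0.9 0;0 0 -0.9 0;0 0 -0.8 0;0 0 0 0;0 0 0 0"}}

```text
time_s: 15.57
tcp_pos: [0.6063, -0.0187, 0.0609]
ee_rot: [[-0.998, 0.068, 0.0], [0.068, 0.998, -0.001], [-0.0, -0.001, -1.0]]
wrist_force: [0.6, 0.4, -0.5]
gripper_width: 1.001
gripper_force: 0.0
```

{"name": "move_arm", "arguments": {"targets": "0 0 0 0;0 0 0 0;0 0 0 0;0 0 0 0;0 0 0 0;0 0 0 0;0 0 0 0;0 0 0 0", "gripper": 40}}

```text
time_s: 16.23
tcp_pos: [0.606, -0.0181, 0.0606]
ee_rot: [[-0.998, 0.068, 0.001], [0.068, 0.998, 0.0], [-0.001, 0.0, -1.0]]
wrist_force: [-0.3, 0.4, 3.8]
gripper_width: 0.663
gripper_force: 30.0
```

{"name": "move_arm", "arguments": {"targets": "0 0 0.4 0;0 0 0.8 0;0 0 1 0;0 0 1 0;0 0 1 0;0 0 1 0;-0.645 -0.945 0.2 0;-0.645 -0.945 0 0;-0.645 -0.945 0 0;-0.645 -0.945 0 0"}}

```text
time_s: 17.07
tcp_pos: [0.5397, -0.1135, 0.1949]
ee_rot: [[-0.998, 0.068, -0.001], [0.068, 0.998, 0.0], [0.001, 0.0, -1.0]]
wrist_force: [1.0, 0.6, -2.8]
gripper_width: 0.659
gripper_force: 30.0
```

{"name": "move_arm", "arguments": {"targets": "-0.645 -0.945 0 0;-0.645 -0.945 0 0;-0.645 -0.945 0 0;-0.645 -0.945 0 0;0 0 0 0;0 0 0 0;0 0 0 0"}}

```text
time_s: 17.65
tcp_pos: [0.4765, -0.2073, 0.195]
ee_rot: [[-0.998, 0.069, -0.0], [0.069, 0.998, 0.0], [0.0, 0.0, -1.0]]
wrist_force: [0.7, 0.5, -2.5]
gripper_width: 0.657
gripper_force: 30.0
```

Run:
```python
from h import *
s=sense();d=s['tcp_pos'][:2]-[.489,-.2077];print(s['tcp_pos'],d[0]*.9975-.0703*d[1],d[0]*.0703+.9975*d[1],np.degrees(np.arctan2(-s['ee_rot'][0,1],s['ee_rot'][1,1])))
# crate check with latest wrist view
```

```text
[ 0.47647249 -0.20729872  0.19502173] -0.012524403661279646 -0.00048041021029980694 -3.9595551598425343
```

{"name": "move_arm", "arguments": {"targets": "0 0 -0.8 0;0 0 -0.8 0;0 0 -0.8 0;0 0 -0.6 0;0 0 -0.4 0;0 0 -0.3 0;0 0 0 0;0 0 0 0"}}

```text
time_s: 18.32
tcp_pos: [0.4773, -0.2071, 0.1028]
ee_rot: [[-0.998, 0.067, 0.0], [0.067, 0.998, -0.0], [-0.0, -0.0, -1.0]]
wrist_force: [0.6, -0.5, -1.6]
gripper_width: 0.66
gripper_force: 30.0
```

{"name": "move_arm", "arguments": {"targets": "0 0 -0.3 0;0 0 -0.3 0;0 0 -0.3 0;0 0 -0.2 0;0 0 -0.2 0;0 0 0 0;0 0 0 0"}}

```text
time_s: 18.9
tcp_pos: [0.4766, -0.2073, 0.0698]
ee_rot: [[-0.998, 0.068, -0.0], [0.068, 0.998, -0.0], [0.0, -0.0, -1.0]]
wrist_force: [-0.1, -0.1, -1.6]
gripper_width: 0.665
gripper_force: 30.0
```

Lower the last 2 mm and release.

{"name": "move_arm", "arguments": {"targets": "0 0 -0.06 0;0 0 -0.06 0;0 0 0 0;0 0 0 0"}}

```text
time_s: 19.23
tcp_pos: [0.4771, -0.2074, 0.0686]
ee_rot: [[-0.998, 0.068, 0.001], [0.068, 0.998, -0.001], [-0.001, -0.0, -1.0]]
wrist_force: [-2.1, 2.1, 4.8]
gripper_width: 0.66
gripper_force: 30.0
```

{"name": "move_arm", "arguments": {"targets": "0 0 0 0;0 0 0 0;0 0 0 0;0 0 0 0;0 0 0 0;0 0 0 0", "gripper": 87}}

```text
time_s: 19.73
tcp_pos: [0.4767, -0.2073, 0.067]
ee_rot: [[-0.998, 0.068, -0.0], [0.068, 0.998, -0.0], [0.0, -0.0, -1.0]]
wrist_force: [0.3, 0.6, -0.9]
gripper_width: 0.974
gripper_force: 0.0
```

{"name": "move_arm", "arguments": {"targets": "0 0 0.5 0;0 0 1 0;0 0 1 0;0 0 1 0;0 0 1 0;0 0 0.5 0;0 0 0 0;0 0 0 0"}}

```text
time_s: 20.4
tcp_pos: [0.4767, -0.2071, 0.1922]
ee_rot: [[-0.998, 0.069, 0.001], [0.069, 0.998, 0.0], [-0.001, 0.0, -1.0]]
wrist_force: [0.1, -0.2, -0.7]
gripper_width: 1.002
gripper_force: 0.0
```

```bash
cat > chk.py <<'E'
from h import *
import sys
c=snap('wrist',sys.argv[1]);s=sense();print(s['time_s'],s['tcp_pos'])
C=np.array([.489,-.2077]);t=np.radians(-4.03);R=np.array([[np.cos(t),-np.sin(t)],[np.sin(t),np.cos(t)]])
i=c['image'].astype(int);m=((i[...,2]>90)&(i[...,1]<60)&(i[...,0]<60)).astype(np.uint8)
n,l,st,ce=cv2.connectedComponentsWithStats(m)
for q in st[1:]:
    if q[4]>150:
        p=atz(c,q[0]+(q[2]-1)/2,q[1]+(q[3]-1)/2,.108);print(q,(R.T@(p[:2]-C)).round(4))
E
python3 chk.py w9
```

```text
20.45 [ 0.47602811 -0.20705059  0.19116248]
[ 476  137   52   52 2088] [-0.0582  0.1636]
[ 287  182   59   58 2747] [-0.0129 -0.0011]
[  0 245   9  23 152] [ 0.0352 -0.3088]
[ 290  297   53   27 1277] [ 0.0968 -0.0008]
```

{"name": "move_arm", "arguments": {"targets": "-0.8 0.06 0 0;-0.8 0.06 0 0;-0.8 0.06 0 0;-0.7 0.05 0 0;0 0 -0.8 0;0 0 -0.8 0;0 0 -0.6 0;0 0 0 0;0 0 0 0"}}

```text
time_s: 21.2
tcp_pos: [0.3981, -0.2014, 0.1356]
ee_rot: [[-0.998, 0.068, -0.004], [0.068, 0.998, 0.0], [0.004, 0.0, -1.0]]
wrist_force: [0.2, 0.3, 0.8]
gripper_width: 0.998
gripper_force: 0.0
```

{"name": "move_arm", "arguments": {"targets": "0 0 -0.8 0;0 0 -0.8 0;0 0 -0.5 0;0 0 0 0;0 0 0 0"}}

```text
time_s: 21.62
tcp_pos: [0.3996, -0.2017, 0.0849]
ee_rot: [[-0.998, 0.068, -0.0], [0.068, 0.998, -0.0], [0.0, -0.0, -1.0]]
wrist_force: [1.0, -0.8, 0.2]
gripper_width: 1.002
gripper_force: 0.0
```

{"name": "move_arm", "arguments": {"targets": "0 0 0 0;0 0 0 0;0 0 0 0;0 0 0 0;0 0 0 0;0 0 0 0;0 0 0 0;0 0 0 0;0 0 0 0;0 0 0 0", "gripper": 10}}

```text
time_s: 22.45
tcp_pos: [0.3992, -0.2015, 0.0845]
ee_rot: [[-0.998, 0.068, -0.0], [0.068, 0.998, 0.0], [0.0, 0.0, -1.0]]
wrist_force: [0.8, 0.5, 0.4]
gripper_width: 0.323
gripper_force: 0.0
```

{"name": "move_arm", "arguments": {"targets": "0 0 0 0;0 0 0 0;0 0 0 0"}}

```text
time_s: 22.7
tcp_pos: [0.3992, -0.2015, 0.0845]
ee_rot: [[-0.998, 0.068, -0.0], [0.068, 0.998, 0.0], [0.0, 0.0, -1.0]]
wrist_force: [-0.4, 0.8, 0.3]
gripper_width: 0.275
gripper_force: 30.0
```

{"name": "move_arm", "arguments": {"targets": "0.2 -0.014 0 0;0.2 -0.014 0 0;0.2 -0.014 0 0;0.2 -0.014 0 0;0 0 0 0;0 0 0 0"}}

```text
time_s: 23.2
tcp_pos: [0.4205, -0.203, 0.0845]
ee_rot: [[-0.998, 0.068, 0.002], [0.068, 0.998, -0.0], [-0.002, -0.0, -1.0]]
wrist_force: [1.4, 0.8, -0.0]
gripper_width: 0.276
gripper_force: 30.0
```

{"name": "move_arm", "arguments": {"targets": "0.1 -0.007 0 0;0.1 -0.007 0 0;0.1 -0.007 0 0;0 0 0 0;0 0 0 0"}}

```text
time_s: 23.62
tcp_pos: [0.4259, -0.2034, 0.0845]
ee_rot: [[-0.998, 0.068, -0.002], [0.068, 0.998, 0.0], [0.002, 0.0, -1.0]]
wrist_force: [-4.6, 2.4, 3.8]
gripper_width: 0.274
gripper_force: 30.0
```

{"name": "move_arm", "arguments": {"targets": "0.1 -0.007 0 0;0.1 -0.007 0 0;0 0 0 0;0 0 0 0"}}

```text
time_s: 23.95
tcp_pos: [0.4312, -0.2037, 0.0845]
ee_rot: [[-0.998, 0.069, -0.001], [0.069, 0.998, 0.0], [0.001, 0.0, -1.0]]
wrist_force: [-4.3, 2.0, 4.4]
gripper_width: 0.275
gripper_force: 30.0
```

{"name": "move_arm", "arguments": {"targets": "0.1 -0.007 0 0;0 0 0 0;0 0 0 0"}}

```text
time_s: 24.2
tcp_pos: [0.4319, -0.2038, 0.0845]
ee_rot: [[-0.998, 0.069, -0.005], [0.069, 0.998, 0.001], [0.005, 0.0, -1.0]]
wrist_force: [-8.4, 1.8, 8.9]
gripper_width: 0.269
gripper_force: 30.0
```

{"name": "move_arm", "arguments": {"targets": "0.1 -0.007 0 0;0 0 0 0;0 0 0 0"}}

```text
time_s: 24.45
tcp_pos: [0.432, -0.2038, 0.0844]
ee_rot: [[-0.998, 0.069, -0.01], [0.069, 0.998, 0.001], [0.01, 0.001, -1.0]]
wrist_force: [-13.6, 3.5, 13.5]
gripper_width: 0.273
gripper_force: 30.0
```

{"name": "move_arm", "arguments": {"targets": "-0.1 0.007 0 0;-0.05 0.003 0 0;0 0 0 0"}}

```text
time_s: 24.7
tcp_pos: [0.4319, -0.2038, 0.0844]
ee_rot: [[-0.998, 0.069, -0.002], [0.069, 0.998, 0.0], [0.002, 0.0, -1.0]]
wrist_force: [-4.6, 2.4, 4.7]
gripper_width: 0.273
gripper_force: 30.0
```

{"name": "move_arm", "arguments": {"targets": "0 0 0 0;0 0 0 0;0 0 0 0;0 0 0 0;0 0 0 0;0 0 0 0;0 0 0 0;0 0 0 0", "gripper": 70}}

```text
time_s: 25.37
tcp_pos: [0.4331, -0.2039, 0.0845]
ee_rot: [[-0.998, 0.068, 0.0], [0.068, 0.998, -0.0], [-0.0, -0.0, -1.0]]
wrist_force: [-0.5, -0.6, 0.4]
gripper_width: 0.769
gripper_force: 0.0
```

{"name": "move_arm", "arguments": {"targets": "0 0 0.5 0;0 0 1 0;0 0 1 0;0 0 1 0;0 0 1 0;0.5 0 0.5 0;0.5 0 0 0;0.5 0 0 0;0 0 0 0;0 0 0 0"}}

```text
time_s: 26.2
tcp_pos: [0.4702, -0.2036, 0.208]
ee_rot: [[-0.998, 0.068, -0.003], [0.068, 0.998, 0.001], [0.003, 0.001, -1.0]]
wrist_force: [0.0, -0.4, -0.6]
gripper_width: 0.802
gripper_force: 0.0
```

```bash
python3 chk.py w10
python3 - <<'E'
from h import *
c=load('w10');C=np.array([.489,-.2077]);t=np.radians(-4.03);R=np.array([[np.cos(t),-np.sin(t)],[np.sin(t),np.cos(t)]])
# follower board's top: brown strip front edge along centreline (offset y from handle)
for y in(-.02,.02):
    L=[]
    for x in np.arange(-.075,-.02,.002):
        u,v=proj(c,[*(C+R@[x,y]),.07]);L.append((round(x,3),c['image'][int(round(v)),int(round(u))].tolist()))
    print(y,L)
# box top: colours along centreline at z=.118
L=[]
for x in np.arange(.01,.08,.003):
    u,v=proj(c,[*(C+R@[x,0]),.118]);L.append((round(x,3),c['image'][int(round(v)),int(round(u))].tolist()))
print(L)
E
```

```text
26.25 [ 0.46975982 -0.20368195  0.20811432]
[ 464  143   49   49 1849] [-0.0589  0.1653]
[ 286  195   55   54 2374] [-0.0034 -0.0011]
[  0 241  21  26 432] [ 0.0333 -0.318 ]
[ 288  297   50   27 1153] [ 0.1014 -0.0017]
-0.02 [(np.float64(-0.075), [99, 143, 163]), (np.float64(-0.073), [99, 143, 163]), (np.float64(-0.071), [100, 143, 164]), (np.float64(-0.069), [99, 143, 163]), (np.float64(-0.067), [100, 143, 164]), (np.float64(-0.065), [99, 142, 163]), (np.float64(-0.063), [100, 143, 163]), (np.float64(-0.061), [101, 144, 164]), (np.float64(-0.059), [99, 141, 162]), (np.float64(-0.057), [100, 142, 164]), (np.float64(-0.055), [91, 131, 151]), (np.float64(-0.053), [34, 50, 68]), (np.float64(-0.051), [20, 37, 58]), (np.float64(-0.049), [21, 38, 56]), (np.float64(-0.047), [17, 35, 55]), (np.float64(-0.045), [39, 70, 105]), (np.float64(-0.043), [47, 80, 118]), (np.float64(-0.041), [45, 78, 115]), (np.float64(-0.039), [44, 78, 115]), (np.float64(-0.037), [46, 79, 118]), (np.float64(-0.035), [46, 79, 115]), (np.float64(-0.033), [45, 80, 111]), (np.float64(-0.031), [53, 90, 113]), (np.float64
[... 1375 characters left out ...]
.022), [39, 61, 78]), (np.float64(0.025), [48, 78, 100]), (np.float64(0.028), [74, 121, 145]), (np.float64(0.031), [77, 122, 147]), (np.float64(0.034), [76, 121, 145]), (np.float64(0.037), [77, 120, 143]), (np.float64(0.04), [75, 120, 143]), (np.float64(0.043), [75, 118, 142]), (np.float64(0.046), [70, 111, 133]), (np.float64(0.049), [43, 43, 44]), (np.float64(0.052), [49, 50, 52]), (np.float64(0.055), [61, 62, 62]), (np.float64(0.058), [67, 66, 67]), (np.float64(0.061), [74, 74, 76]), (np.float64(0.064), [92, 93, 96]), (np.float64(0.067), [91, 92, 94]), (np.float64(0.07), [77, 77, 78]), (np.float64(0.073), [72, 72, 73]), (np.float64(0.076), [56, 58, 79]), (np.float64(0.079), [24, 25, 121])]
```

```bash
python3 -c "
from station import *
print(finish_job())"
```

```text
the job is handed in; nothing more can be done
None
```

The crate is packed and handed in at about 26 s, with the packed jar, wooden box and tall jar in a snug row and the follower closed to about 0.037 m; I never moved the arm near the short jar, bowls or tin, and the hand-in gave no verdict.

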